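Clamp the screw jar and unscrew its tight cap

ROBOT

A 6-joint arm with a two-finger parallel gripper is mounted at the origin on the work surface. World frame = base frame: x ahead of the robot, y to its left, z up, the work surface at z = 0. Lengths are in m, angles in rad, forces in N, time in s.
With the tool pointing down it reaches from about 0.275 to 0.875 m from the base axis. Payload 12.5 kg.
Tool frame: the origin (TCP) lies midway between the tips of the shut fingers; the grasp point (between the pads) lies 19 mm behind it; x points along the fingers, z is the direction in which the jaws open and shut, and the axes are right-handed (so a half turn about x gives the same grasp; the last joint's range is limited). The gripper opens to 85 mm and grips with 20 to 120 N. Pads are 22 mm wide; open, the fingers measure 114 mm over their backs; the gripper's body (76 mm by 85 mm) begins 54 mm behind the grasp point. The pads swing forward as they close: fully open they stand 13 mm farther back than shut.
Start: joints at [1.158, 0.351, 1.652, -0, 1.139, -0.085], TCP at [0.177, 0.521, 0.193] pointing down, gripper open.
Joint ranges: [-2.75, 2.75], [-0.79, 2.1], [0.01, 2.65], [-1.57, 4.71], [0.07, 3.14], [-2.87, 2.87]. Speed limits (rad/s): [2.22, 2.22, 2.79, 3.14, 3.14, 3.14].

INTERFACE

Orientations are given as [roll, pitch, yaw] about the fixed x, y, z axes, in that order (R = Rz(yaw) Ry(pitch) Rx(roll)).
In Python, from rig import move_ptp, move_linear, move_j, gripper_to, pause, inverse_kinematics, sense, get_image, MotionError, finish_job gives the robot as it stands. Calls block until the motion is done:
- move_ptp(position, orientation): joint-space move of the TCP to a pose.
- move_linear(position, attitude=None, rate=0.15, until_force=None): straight line of the TCP; attitude=None keeps the orientation; rate is the mean speed in m/s. With until_force (N) it stops when the force on the tool has changed by that much, and returns True; else False.
- move_j(angles): joint-space move.
- gripper_to(opening, grip_force=None): finger opening in m; grip_force is the grip in N (None keeps the last); returns when the fingers have stopped.
- pause(seconds).
- inverse_kinematics(position, orientation): joint angles nearest the present ones, or None.
- sense(): the state.
- get_image(name): name is "scene" or "top" or "wrist"; returns a dict with "color" (420x560x3 uint8, red, green, blue), "fx", "fy", "cx", "cy" (pixels), "extrinsics" (4x4, takes a point from camera to world coordinates). Camera axes: x right, y down, z forward; pixel columns grow to the right and rows downward; lengths in m; the calibration is good to about 2 mm. A picture is of the moment at which its call begins. There is no depth.
A pose or a line that the arm cannot do raises MotionError and nothing moves.
- finish_job(): hands the job in, once; it reports no verdict.
The state is a dict: "time": time; "q": joint angles; "joint_velocities": joint speeds; "tau": joint torques, N m; "tcp_pos": TCP position; "ee_rot": TCP orientation; "wrist_force": force on the tool from outside, world axes, zero at the start; "torque": the same for the moment, N m; "gripper_width": finger opening in m.
Only numpy, scipy, OpenCV 4.12 (cv2) and the standard library are available. Lean on these libraries where they do the work, as an engineer would, in place of code of your own. Each camera call takes 0.05 s, during which the arm holds its last target. There are 200 camera calls.

TASK

Stand the white screw-top jar upright in the V of the toggle clamp, throw the clamp's handle over until it locks the jar, then unscrew the tight cap anticlockwise about a third of a turn and stop turning as soon as the thread lets go. Finish while still holding the cap level, centred over the open jar and about 2 cm above its mouth, with the jar still locked in the clamp; do not put the cap down or let go of it. Do not start on the cap before the jar is locked, do not tip the jar over, and leave everything else on the bench where it is.

Things in the scene. Friction and masses are not known exactly. Their poses are not given: they have to be found in the camera images.
- jar: White round plastic jar with a paper label, 66 mm in diameter, 110 mm tall with its cap on (shoulder at 84 mm, neck of 54 mm over its thread, mouth at 106 mm), 0.3 to 0.6 kg. Origin: centre of its underside; z up along its axis. Starts on the bench with its cap screwed tight; it may be carried by the cap. Standing loose, it would turn with the cap.
- cap: Black ribbed plastic screw cap, 62 mm in diameter, 22 mm tall, 18.5 mm deep inside, 35 g. Origin: centre of the lower edge of its skirt, z up. Screwed tight, the origin is 88 mm above the jar's underside and the cap's top at 110 mm; the skirt clears the jar's mouth when the origin is over 106 mm above the jar's underside.
- thread (a joint): How far the cap is unscrewed, rad: 0 tight, growing anticlockwise seen from above. Turning takes 0.5 to 0.6 N m all the way; the cap climbs 1.15 mm per rad. The thread lets go at 2.0 rad and the cap lifts straight off; it stays free to 2.7 and catches on the next thread at 2.8. Two grasps of about 1.2 rad each do it.
- clamp: Clamp screwed to the bench: plywood board 12 mm thick with two rubber-faced blocks forming a 120-degree V (top 62 mm above the bench) at one end and a push-type toggle clamp at the other. Origin: on the bench under the axis of a jar seated in the V. x: along the plunger, from V to handle; z up. Board: x -80 to 175, y -55 to 55 mm. Yaw about -90 degrees, within 17.
- nest (a point): Point on the board's top, 12 mm above the bench, on the axis of a jar seated in the V (right above the clamp's origin, same axes). With the clamp open there are 13 mm of room towards the pad: a jar set down 0 to 10 mm along +x from here and within 10 mm sideways is pushed into the V by the plunger.
- pad: Round rubber pad, 28 mm in diameter, on the plunger's end, its centre 50 mm above the bench, facing the V. Origin: at the clamp's origin when the clamp is open. Its face is then 46 mm from the nest's axis; locked, it would reach to 26 mm, but on the jar it is pressed back against a spring (6 N per mm) and holds with about 40 N.
- handle (a joint): Angle of the clamp's handle, rad. It starts at 0 to 0.15, leaning away from the jar (1.2 rad from upright at 0), is thrown up and over towards the jar, and stands nearly upright at its stop, 1.25. This moves the plunger 20 mm. Dead centre is at 1.15: beyond it the clamp stays locked, before it it may spring back. Takes up to about 10 N at the grip.
- pivot (a point): Pivot of the handle, 150 mm along the clamp's x from its origin and 50 mm above the bench. The handle turns about the clamp's -y axis.
- grip (a point): Middle of the handle's black plastic grip, 68 mm from the pivot. The grip is 16 mm wide (along the clamp's y), 20 mm thick and 50 mm long, 42 to 92 mm from the pivot; nothing stands beside it, so it can be pinched from above across the clamp's y.
- tape_roll: Bystander: roll of brown packing tape lying flat, 102 mm in diameter, 48 mm tall; origin at the centre of its underside.
- cutter: Bystander: grey box cutter lying flat, 160 x 24 x 17 mm; origin at the centre of its underside.
- bracket_a: Bystander: steel angle bracket standing on its longer leg, 80 x 40 x 60 mm; origin at the centre of its underside.
- bracket_b: Bystander: a second steel angle bracket, the same.
- scanner: Bystander: hand-held barcode scanner lying on its side, about 80 x 125 x 56 mm; origin on the bench under its middle.
- carton: Bystander: small taped carton, 140 x 100 x 75 mm; origin at the centre of its underside.
- spray: Bystander: closed white bottle of cleaner, taller and slimmer than the jar, 60 mm in diameter and 170 mm tall; origin at the centre of its underside.
Mind the look-alikes: they are no part of the job. What is shaped like the jar but blue or purple is not meant.

How it is judged:
On the way, in this order (a step that is already met when the one before it is completed fails the run):
1. the jar stands upright, seated in the V, and the handle is over centre with the pad pressing on the jar (horizontal distance between jar and nest below 0.006 m and z of jar in the frame of nest below 0.006 m and angle between jar's own z axis and vertical below 0.08 rad and value of joint handle above 1.13 rad and contact force between pad and jar above 12 N), for 0.2 s.
2. the cap is unscrewed until the thread lets go, with the jar still locked (all of step 1 and value of joint thread above 2 rad), for 0.1 s.
At the end, for the whole second after the job is handed in: Fingers hold the cap still, level within 10 degrees, centred over the jar within 15 mm, its skirt 4 to 40 mm above the mouth, touching nothing else; thread turned 1.95 to 2.75 rad; jar upright in the V within 6 mm of the nest, handle beyond 1.13 rad, pad pressing the jar with over 12 N (all of step 1 and z of cap in the frame of jar between 0.11 and 0.146 m and horizontal distance between cap and jar below 0.015 m and angle between cap's own z axis and vertical below 0.17 rad and contact force between the fingers and cap above 2 N and contact force between cap and jar below 0.2 N and contact force between cap and clamp below 0.2 N and linear speed of cap below 0.03 m/s and value of joint thread between 1.95 and 2.75 rad); the arm keeps its last pose, push and grip.
It fails at once if the cap is unscrewed before the jar is locked (value of joint thread above 0.4 rad and value of joint handle below 1 rad).
It fails at once if the cap is turned on past where the thread let go, into the next thread (value of joint thread above 2.75 rad).
It fails at once if the jar is tipped (angle between jar's own z axis and vertical above 0.6 rad).
It fails at once if something else on the bench is shifted by more than 4 cm (distance of any of tape_roll, cutter, bracket_a, bracket_b, scanner, carton, spray from where it was at the start of the episode above 0.04 m).
It also fails if it takes over 64 s, if anything falls off the work surface, if the arm or the gripper's body presses on something with over 40 N, if the wrist force passes 120 N, or if a joint passes its speed limit or range.

## Working session

There is one attempt and no reset: what is moved stays moved. The work goes in short steps, each a Python script; the robot and the scene stay as the last script left them, time stands still between calls to the robot, and variables do not carry over. Pictures are saved under pics/ and viewed, about 8 in all and at most 12, crops included, and the job is handed in when it is done.

```bash
mkdir -p pics; ls; python3 - <<'E'
from rig import *
import cv2,pickle
d={}
for n in ("scene","top","wrist"):
    d[n]=get_image(n); print(n,d[n]["fx"],d[n]["cx"],d[n]["cy"],d[n]["extrinsics"].tolist() if hasattr(d[n]["extrinsics"],'tolist') else d[n]["extrinsics"])
    cv2.imwrite(f"pics/{n}0.png",d[n]["color"][:,:,::-1])
pickle.dump(d,open("d0.pkl","wb"))
s=sense(); print(s)
E
```

```text
pics
scene 537.5433471754518 277.06777133012446 221.53447997590473 [[0.7436382901253693, 0.44442957022846974, -0.49948418450032506, 1.277922785930462], [0.6685729059783564, -0.4982440380261752, 0.5520535734537246, -0.7453950518914232], [-0.003516084622523258, -0.7444697681423397, -0.6676469137733045, 1.0822113223670506], [0.0, 0.0, 0.0, 1.0]]
top 379.9955801024625 278.77303485167585 216.5611651151661 [[-0.017060044344392854, -0.9968583411090104, 0.07734599309828105, 0.4655901938737026], [-0.9997713354119037, 0.018005027875363924, 0.011536717900085232, 0.07209466387587643], [-0.012893090229503851, -0.07713148988966413, -0.9969375614810261, 0.97309099014414], [0.0, 0.0, 0.0, 1.0]]
wrist 304.3752128871234 279.4970717350997 210.5416282892636 [[0.3211032522182818, 0.912536778736496, 0.25331665730476627, 0.11314130619872573], [0.9470440526492883, -0.30925812738552333, -0.08641164844863153, 0.5425387736156925], [-0.000513572246992415, 0.26764909508387547, -0.9635163196045659, 0.3735574910229615], [0.0, 0.0, 0.0, 1.0]]
{'time': 0.15, 'q': array([ 1.15839892e+00,  3.51113515e-01,  1.65224916e+00,  8.14721355e-06,
        1.13909834e+00, -8.45943039e-02]), 'joint_velocities': array([ 0.00025284, -0.0012109 , -0.00256461,  0.00086504,  0.00123396,
        0.00075705]), 'tau': array([ 4.86244789e-04, -5.06251323e+01, -2.91499525e+01, -6.54381688e-05,
        3.42097839e-03, -2.84730149e-06]), 'tcp_pos': array([0.17694024, 0.52047075, 0.19289215]), 'ee_rot': array([ 3.04848046,  1.56992793, -1.99171504]), 'wrist_force': array([-0.07593521, -0.43956158, -0.41744276]), 'torque': array([ 0.0077905 , -0.04270274, -0.01224019]), 'gripper_width': 0.0852406756994167}
```

View pics/top0.png

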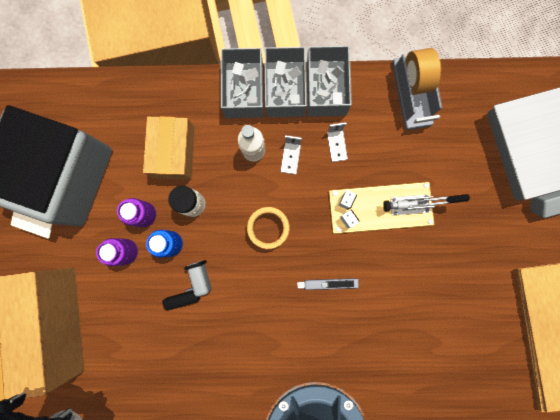

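View pics/scene0.png

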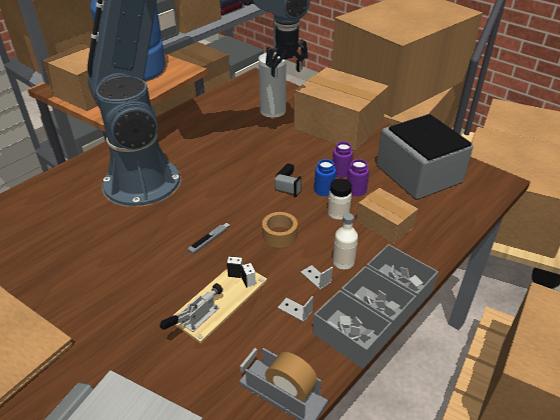

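The white jar with the black cap is at top (184,201) / scene (340,197). The look-alikes are the blue one at top (162,243), the purple ones at (133,212) and (114,252), and the slim spray at (250,143). Only the first is white with a black cap. The clamp is at top (382,207). I'll confirm both in one enlarged crop and measure them.

```bash
cat > h.py <<'E'
import numpy as np, cv2
def ray(im,u,v):
    T=np.array(im["extrinsics"]); d=T[:3,:3]@np.array([(u-im["cx"])/im["fx"],(v-im["cy"])/im["fy"],1]); return T[:3,3],d
def onz(im,u,v,z):
    o,d=ray(im,u,v); return o+d*(z-o[2])/d[2]
def proj(im,p):
    T=np.array(im["extrinsics"]); c=T[:3,:3].T@(np.array(p)-T[:3,3]); return np.array([im["fx"]*c[0]/c[2]+im["cx"],im["fy"]*c[1]/c[2]+im["cy"]])
def blobs(mask,amin=30):
    n,l,s,c=cv2.connectedComponentsWithStats(mask.astype(np.uint8)); return [(s[i].tolist(),c[i].round(1).tolist(),(l==i)) for i in range(1,n) if s[i][4]>=amin]
E
python3 - <<'E'
from h import *; import pickle
d=pickle.load(open("d0.pkl","rb")); t=d["top"]; s=d["scene"]
hs=cv2.cvtColor(t["color"],cv2.COLOR_RGB2HSV)
m=((hs[...,0]>15)&(hs[...,0]<32)&(hs[...,1]>50)&(hs[...,2]>170))
m[:, :322]=0;m[:,445:]=0;m[:175]=0;m[245:]=0
m=cv2.morphologyEx(m.astype(np.uint8),cv2.MORPH_CLOSE,np.ones((5,5)))
b=max(blobs(m),key=lambda b:b[0][4]); print(b[0])
c=cv2.findContours(b[2].astype(np.uint8),0,2)[0][0]
# outline pixel outward half px via world points on z=.012
w=np.array([onz(t,*p[0],.012)[:2] for p in c],np.float32)
r=cv2.minAreaRect(w); print("board",r, cv2.boxPoints(r))
for nm,im,win in(("top",t,(160,180,215,225)),("scene",s,(322,170,360,222))):
    x0,y0,x1,y1=win
    g=im["color"].max(2)[y0:y1,x0:x1]
    for b in blobs(g<60,20): print(nm,b[0],b[1], "abs",b[1][0]+x0,b[1][1]+y0)
a=cv2.resize(t["color"][175:245,100:220],None,fx=5,fy=5,interpolation=cv2.INTER_CUBIC)
e=cv2.resize(t["color"][170:240,320:480],None,fx=4.9,fy=4.9,interpolation=cv2.INTER_CUBIC)
a=cv2.copyMakeBorder(a,0,0,0,184,0)
o=np.zeros((700,784,3),np.uint8); o[:350,:784]=a[:350,:784]; o[350:350+e.shape[0],:e.shape[1]]=e[:350,:784]
o=cv2.resize(o,(670,598)); cv2.imwrite("pics/crop1.png",o[:,:,::-1])
E
```

```text
[329, 182, 105, 52, 3248]
board ((0.5594894886016846, -0.17626182734966278), (0.11245474964380264, 0.25631657242774963), 3.7637948989868164) [[ 0.49497068 -0.05207091]
 [ 0.5117961  -0.30783466]
 [ 0.6240083  -0.30045274]
 [ 0.60718286 -0.044689  ]]
top [9, 6, 27, 27, 576] [22.2, 19.1] abs 182.2 199.1
scene [8, 9, 22, 18, 323] [18.6, 17.2] abs 340.6 187.2
```

View pics/crop1.png

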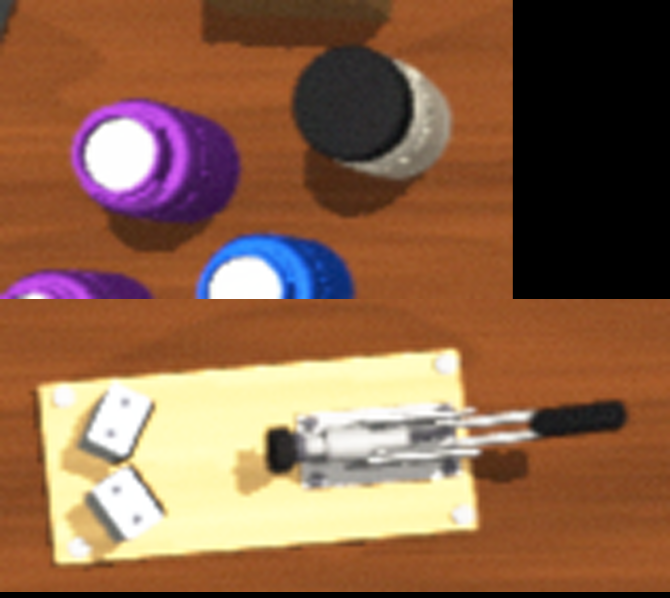

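The crop confirms the jar: white body, black cap, cap centre at top (182,199). The clamp's V opens to the right towards the pad, and the handle lies away from the jar. The board measured 112x256 mm against 110x255 given, so that fits. Next I'll triangulate the cap, check the heights, and pick it up.

```bash
python3 - <<'E'
from h import *; import pickle
from rig import *
d=pickle.load(open("d0.pkl","rb")); t=d["top"]; s=d["scene"]
jc=onz(t,182.1,199.0,.110); print("cap top-view",jc,"scene cap-mid blob", onz(s,340.6,187.2,.102))
o1,d1=ray(t,182.1,199.0);o2,d2=ray(s,340.6,187.2)
k=np.linalg.lstsq(np.c_[d1,-d2],o2-o1,rcond=None)[0]; print("tri",o1+d1*k[0],o2+d2*k[1])
for n,u,v in(("blue",158,243),("purp",128,210),("spray",247,133)): print(n,onz(t,u,v,.11 if n!="spray" else .17))
xd=np.array([.0657,-.9978]);xd/=np.linalg.norm(xd)
org=np.array([.5595,-.1763])-.0475*xd; yd=np.array([-xd[1],xd[0]]);print("clamp",org)
# grip (black) in top view: candidate height by angle
m=t["color"].max(2)<60; m[:,:440]=0; m[:185]=0;m[215:]=0;m[:,475:]=0
for b in blobs(m,15):
    print("grip px",b[0],b[1])
    for th in(0,.075,.15):
        z=.05+.068*np.cos(1.2-th); p=onz(t,*b[1],z)[:2]-org; print(th,"clamp xy",p@xd,p@yd,"expect",.15+.068*np.sin(1.2-th))
p=[*jc[:2],.20]
for y in(.7,.7-np.pi): print(y,inverse_kinematics(p,[0,np.pi/2,y]))
for y in(-1.53,-1.3,.77): print(y,inverse_kinematics([*org,.2],[0,np.pi/2,y]))
E
```

```text
cap top-view [0.5769578  0.30314784 0.11      ] scene cap-mid blob [0.58289241 0.30177197 0.102     ]
tri [0.57868593 0.30673316 0.09660717] [0.57922499 0.30729747 0.0968278 ]
blue [0.47718508 0.35789706 0.11      ]
purp [0.55388444 0.42753909 0.11      ]
spray [0.71005546 0.14689285 0.17      ]
clamp [ 0.55637913 -0.12890264]
grip px [447, 195, 22, 8, 132] [457.6, 198.4]
0 clamp xy 0.21289388405583556 0.0003790264658966732 expect 0.21337865784577137
0.075 clamp xy 0.21070928023808996 -2.602469169367375e-05 expect 0.21135419639873848
0.15 clamp xy 0.20860163195716505 -0.00041680739061925243 expect 0.20898477934039317
0.7 [ 4.12372852e-01  5.31751597e-01  1.35771091e+00 -4.44089210e-16
  1.25213014e+00 -2.87627148e-01]
-2.441592653589793 [ 4.12372852e-01  5.31751597e-01  1.35771091e+00 -4.44089210e-16
  1.25213014e+00  2.85396551e+00]
-1.53 [-3.09174367e-01  3.82318819e-01  1.58833141e+00 -4.44089210e-16
  1.17094242e+00  1.22082563e+00]
-1.3 [-3.09174367e-01  3.82318819e-01  1.58833141e+00 -4.44089210e-16
  1.17094242e+00  9.90825633e-01]
0.77 [-0.30917437  0.38231882  1.58833141  0.          1.17094242 -1.07917437]
```

```bash
python3 - <<'E'
from h import *; from rig import *
D=lambda y:[0,np.pi/2,y]
gripper_to(.085,40)
x,y=.5775,.3035
move_ptp([x,y,.20],D(.7))
w0=sense()["wrist_force"]
hit=move_linear([x,y,.083],rate=.12,until_force=8); print("hit",hit,sense()["tcp_pos"])
if not hit:
    gripper_to(.05,60); s=sense(); print("w",s["gripper_width"],s["wrist_force"]-w0)
    move_linear([x,y,.19],rate=.12); s=sense(); print("lift",s["wrist_force"]-w0,s["gripper_width"],s["torque"],s["time"])
im=get_image("wrist"); sc=get_image("scene")
o=np.hstack([cv2.resize(im["color"],(400,300)),cv2.resize(sc["color"][80:290,180:460],(400,300))])
cv2.imwrite("pics/lift.png",o[:,:,::-1])
E
```

```text
hit False [0.57796718 0.30374151 0.08386549]
w 0.049995871632481086 [ 0.74542017 -0.50504211 -0.11006227]
lift [-0.17801953  0.38337386 -1.1845068 ] 0.049899940097905694 [-0.0380307   0.02835447  0.01942398] 4.6417
```

View pics/lift.png

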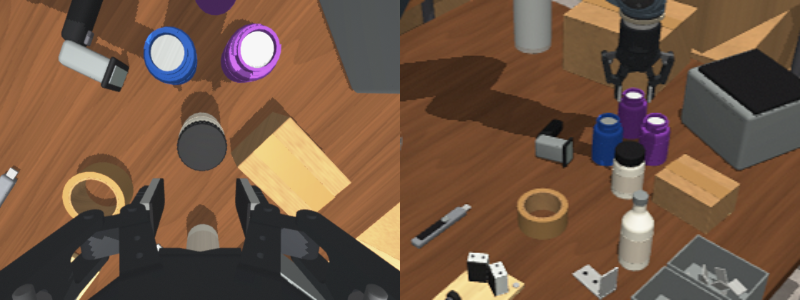

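The fingers closed on nothing: the jar is still standing at wrist (200,145) in the half-size view, with the jaws at the bottom. I'll check where the TCP lies relative to the jar.

```bash
python3 - <<'E'
from h import *; from rig import *
s=sense(); im=get_image("wrist"); sc=get_image("scene"); t=get_image("top")
print(s["tcp_pos"],s["ee_rot"],s["q"])
print("tcp proj",proj(im,s["tcp_pos"]),"scene",proj(sc,s["tcp_pos"]), "grasp pt", proj(im,s["tcp_pos"]+[0,0,.019]))
hs=im["color"].max(2)
m=hs<85; m[:150]=0; m[250:]=0; m[:,:230]=0; m[:,340:]=0
for b in blobs(m,200): print(b[0],b[1],onz(im,*b[1],.11))
print("expected cap", proj(im,[.5775,.3035,.11]))
g=sc["color"].max(2)<60
x0,y0=595//1,0
m=g.copy(); m[:170]=0; m[225:]=0; m[:,:322]=0; m[:,365:]=0
for b in blobs(m,50): print("scene",b[0],b[1])
g=t["color"].max(2)<60; g[:175]=0;g[230:]=0;g[:,:150]=0;g[:,220:]=0
for b in blobs(g,50): print("top",b[0],b[1])
v=im["color"].copy(); 
for p in (s["tcp_pos"],s["tcp_pos"]+[0,0,.019]): cv2.circle(v,tuple(int(a) for a in proj(im,p)),4,(255,0,0),-1)
o=np.hstack([cv2.resize(v,(400,300)),cv2.resize(t["color"][150:255,110:250],(400,300))])
cv2.imwrite("pics/chk.png",o[:,:,::-1])
E
```

```text
[0.57715278 0.30333193 0.18904681] [ 2.87337867  1.56928668 -2.70980343] [ 4.12525571e-01  5.42364993e-01  1.36780643e+00 -3.08219596e-05
  1.23293059e+00 -2.87467390e-01]
tcp proj [278.75077748 237.26508328] scene [341.62090683 161.96475613] grasp pt [278.63111755 248.95850036]
[248, 169, 70, 70, 3826] [282.3, 203.8] [0.57818548 0.30651369 0.11      ]
expected cap [279.49718413 205.84521749]
scene [330, 177, 22, 20, 335] [340.7, 186.9]
top [170, 186, 26, 33, 510] [183.5, 198.9]
```

View pics/chk.png

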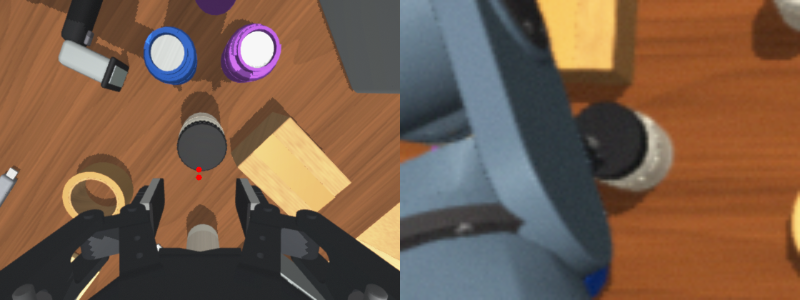

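The wrist cap estimate (.578,.3065) agrees with the first measurement, so the XY is right. The fingers must have closed just above the cap. I'll find the real tip height by touching the cap top lightly with the half-closed fingers.

```bash
python3 - <<'E'
from h import *; from rig import *
x,y=.578,.3055
move_linear([x,y,.115],rate=.12)
hit=move_linear([x,y,.072],rate=.03,until_force=4); s=sense(); print(hit,s["tcp_pos"],s["gripper_width"],s["wrist_force"],s["time"])
E
```

```text
False [0.57811965 0.3055789  0.0722139 ] 0.050095972363409125 [-0.2015927  -0.26964751 -0.5738166 ] 7.25
```

```bash
python3 - <<'E'
from h import *; from rig import *
im=get_image("wrist"); sc=get_image("scene"); p=sense()["tcp_pos"]
v=im["color"].copy(); w=sc["color"].copy()
for a,i in((v,im),(w,sc)): cv2.circle(a,tuple(int(c) for c in proj(i,p)),2,(255,0,0),-1)
print(proj(im,p),proj(sc,p),sense()["ee_rot"])
o=np.hstack([cv2.resize(v,(400,300)),cv2.resize(w[110:215,270:410],(400,300))])
cv2.imwrite("pics/chk2.png",o[:,:,::-1])
E
```

```text
[278.65273509 237.20286351] [339.30242151 193.8272573 ] [-0.36421183  1.57061437  0.33579198]
```

View pics/chk2.png

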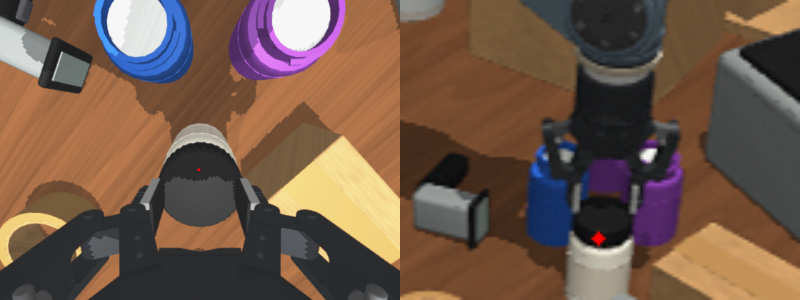

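The fingers do straddle the cap. In both views their tips sit about 25 mm above the reported TCP, at wrist row ~252 against 237 expected, and they look ~63 mm apart while .050 is reported. So the finger geometry differs from what I assumed. I'll open, go lower with a force guard, and close fully.

```bash
python3 - <<'E'
from h import *; from rig import *
x,y=.578,.3055
gripper_to(.085); im0=get_image("wrist")
hit=move_linear([x,y,.064],rate=.03,until_force=4); s=sense(); print(hit,s["tcp_pos"],s["gripper_width"],s["wrist_force"])
gripper_to(0.0,60); s=sense(); im1=get_image("wrist"); sc=get_image("scene"); print("closed w",s["gripper_width"],s["wrist_force"],s["time"])
o=np.hstack([cv2.resize(im0["color"][150:],(266,300)),cv2.resize(im1["color"][150:],(266,300)),cv2.resize(sc["color"][110:215,290:390],(266,300))])
cv2.imwrite("pics/chk3.png",o[:,:,::-1])
E
```

```text
False [0.57785609 0.30543811 0.06368371] 0.0853094114674272 [-0.71481356  0.56233401  0.64558925]
closed w 0.05738582180016783 [-0.12680126 -0.5923831   6.01418918] 8.6667
```

View pics/chk3.png

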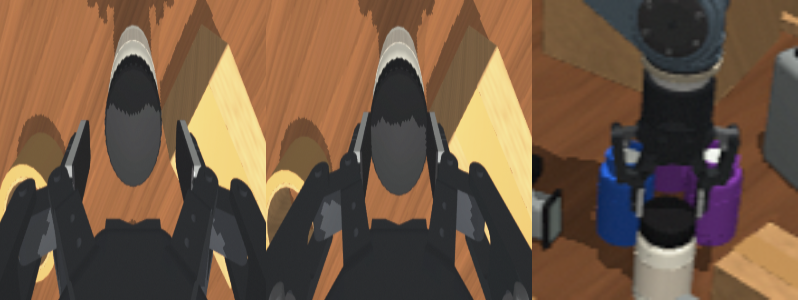

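Now it grips the cap: width .057 with contact, pads on both cap sides in the middle and right views. Next is a test lift.

```bash
python3 - <<'E'
from h import *; from rig import *
x,y=.578,.3055
move_linear([x,y,.10],rate=.08); pause(.2); s=sense(); im=get_image("wrist"); sc=get_image("scene")
print(s["gripper_width"],s["wrist_force"],s["torque"],s["time"])
g=sc["color"].max(2)<60
m=g.copy(); m[:140]=0; m[225:]=0; m[:,:325]=0; m[:,365:]=0
for b in blobs(m,50): print("scene",b[0],b[1])
print("cap expected px if lifted .036", proj(sc,[x,y,.102]),proj(sc,[x,y,.138]))
o=np.hstack([cv2.resize(im["color"],(400,300)),cv2.resize(sc["color"][90:240,250:450],(400,300))])
cv2.imwrite("pics/lift2.png",o[:,:,::-1])
E
```

```text
0.05738868737977914 [ 0.16747621 -0.4385055  -4.11339203] [ 0.00368559  0.02240784 -0.01646723] 9.5667
scene [325, 140, 40, 48, 1049] [343.4, 160.3]
cap expected px if lifted .036 [340.03069821 185.92950403] [340.95707705 176.14684038]
```

View pics/lift2.png

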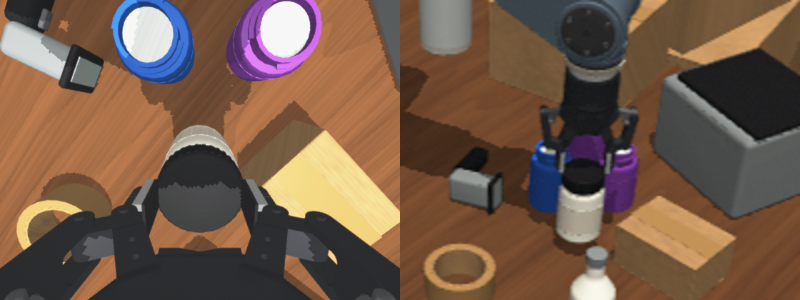

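The lift worked: 4.1 N on the wrist with the jar hanging upright. Next I carry it to the nest (+5 mm along x) and set it down until contact. Then I'll open and use a bench touch to find the true fingertip offset at two widths.

```bash
cat >> h.py <<'E'
D=lambda y:[0,np.pi/2,y]
xd=np.array([.0657,-.9978]);xd/=np.linalg.norm(xd); yd=np.array([-xd[1],xd[0]])
org=np.array([.5595,-.1763])-.0475*xd
E
python3 - <<'E'
from h import *; from rig import *
move_linear([.578,.3055,.19],rate=.15)
p=org+.005*xd
move_ptp([*p,.19],D(.066)); print(sense()["time"],sense()["gripper_width"])
move_linear([*p,.09],rate=.1)
hit=move_linear([*p,.068],rate=.02,until_force=3); s=sense(); print(hit,s["tcp_pos"],s["wrist_force"],s["torque"])
gripper_to(.085); s=sense(); print("open",s["wrist_force"],s["time"])
move_linear([*p,.20],rate=.2)
im=get_image("wrist"); tp=get_image("top"); sc=get_image("scene")
m=im["color"].max(2)<85; m[:150]=0; m[250:]=0; m[:,:230]=0; m[:,340:]=0
for b in blobs(m,200): 
    q=onz(im,*b[1],.122)[:2]-org; print("wrist cap",b[0],b[1],"clamp xy",q@xd,q@yd)
o=np.hstack([cv2.resize(im["color"],(400,300)),cv2.resize(sc["color"][200:350,150:350],(400,300))])
cv2.imwrite("pics/placed.png",o[:,:,::-1])
E
```

```text
12.0333 0.057130005000036066
True [ 0.55683575 -0.13391842  0.07718624] [-0.14595424  0.57762155  4.24198581] [ 0.05429917  0.00420206 -0.00349457]
open [ 0.28024297 -0.41576042 -0.85114325] 14.2667
wrist cap [246, 171, 70, 71, 3818] [280.4, 205.8] clamp xy 0.003920291345555138 0.00038751689904226036
```

View pics/placed.png

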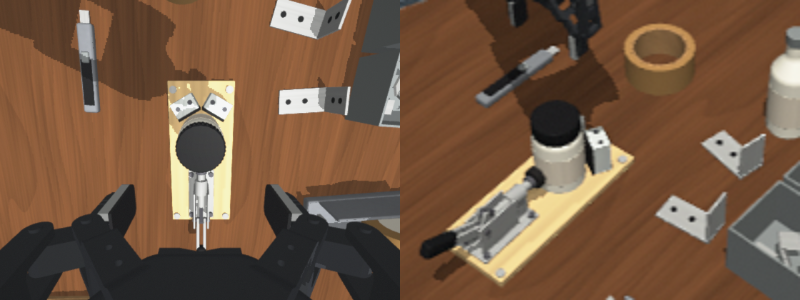

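The jar stands upright in the V mouth at clamp x=3.9 mm, y=0.4 mm (wrist cap centre (280,206)), inside the 0–10 mm window. Next is the bench touch on bare bench at (.43,-.20).

```bash
python3 - <<'E'
from h import *; from rig import *
q=[.43,-.20]
gripper_to(.016)
move_ptp([*q,.07],D(.066))
for w in(.016,.0575):
    if w>.02: gripper_to(w)
    h=move_linear([*q,-.03],rate=.05,until_force=3); s=sense(); print(w,s["gripper_width"],h,s["tcp_pos"][2],s["wrist_force"][2],s["time"])
    move_linear([*q,.04],rate=.2)
E
```

```text
0.016 0.01629443928728267 False -0.029817167824561536 -0.33614753716752427 18.7833
0.0575 0.05726759761050336 False -0.029754746763301497 0.6499992774186052 21.3083
```

The reported TCP got to -30 mm without touching the bench, so the fingertips really sit more than 30 mm behind the reported TCP. I'll keep probing under the force guard to get the number.

```bash
python3 - <<'E'
from h import *; from rig import *
q=[.43,-.20]
move_linear([*q,-.025],rate=.2)
h=move_linear([*q,-.07],rate=.04,until_force=3); s=sense(); print(s["gripper_width"],h,s["tcp_pos"][2],s["wrist_force"],s["time"])
z=s["tcp_pos"][2]
if h:
    move_linear([*q,z+.015],rate=.2); gripper_to(.016)
    h=move_linear([*q,z-.01],rate=.04,until_force=3); s=sense(); print(s["gripper_width"],h,s["tcp_pos"][2],s["wrist_force"],s["time"])
    move_linear([*q,.05],rate=.25); gripper_to(.04); print(sense()["time"])
E
```

```text
0.057159788597877514 True -0.04251232739248494 [-2.22716659  1.8522949  12.64347534] 22.8833
0.016442999017943476 True -0.03771700672388464 [-0.32755382  0.89668139  8.26299511] 23.9917
24.85
```

The offset is 42 mm at w=.057 and 37 mm at w=.016. So the reported TCP lies 37 mm beyond the real one, and the remaining 5 mm is the known swing of the pads. I'll add 37 mm from here on. Next I pinch the handle's grip and throw it along its arc.

```bash
cat >> h.py <<'E'
B=.037   # reported TCP lies this far beyond the real one
def grip_tcp(th,r=.068):
    p=org+(.15+r*np.sin(1.2-th))*xd; return [*p,.05+r*np.cos(1.2-th)-.019-B]
E
python3 - <<'E'
from h import *; from rig import *
q=[.43,-.20]
move_linear([*q,.12],rate=.3)
g=grip_tcp(.075)
move_ptp([g[0],g[1],.10],D(.066))
h=move_linear(g,rate=.12,until_force=6); s=sense(); print("down",h,g,s["tcp_pos"],s["time"])
if not h:
    w0=s["wrist_force"]
    gripper_to(0,40); s=sense(); print("w",s["gripper_width"],s["wrist_force"]-w0)
    for th in (.3,.55,.8,1.0,1.12,1.2,1.27):
        move_linear(grip_tcp(th),rate=.08); s=sense(); print(th,(s["wrist_force"]-w0).round(1),s["torque"].round(2),round(s["gripper_width"],4),s["time"])
E
```

```text
down False [np.float64(0.5702656441783398), np.float64(-0.33980014857149743), np.float64(0.023320003142309302)] [ 0.57067828 -0.34000683  0.02415298] 26.8417
w 0.015202448400670253 [5.02685442 0.4184251  2.26188504]
0.3 [5.1 2.4 0.3] [ 0.52 -0.73  0.08] 0.0154 27.5167
0.55 [ 6.8  3.6 -2. ] [ 0.49 -0.88  0.01] 0.0156 27.875
0.8 [ 6.8  0.1 -4.4] [ 0.03 -1.02  0.06] 0.0153 28.2333
1.0 [ 6.9 -2.3 -5.3] [-0.43 -1.08  0.03] 0.0151 28.55
1.12 [ 6.7 -5.1 -5.3] [-1.   -0.93  0.11] 0.0148 28.8
1.2 [ 5.9 -5.5 -5.1] [-1.1  -0.93 -0.01] 0.0153 29.05
1.27 [ 5.1 -4.1 -2.4] [-1.1  -0.76  0.1 ] 0.0153 29.3
```

```bash
python3 - <<'E'
from h import *; from rig import *
for th in (1.32,1.37):
    move_linear(grip_tcp(th),rate=.05); s=sense(); print(th,s["wrist_force"].round(1),s["torque"].round(2),s["time"])
    if s["wrist_force"][1]<-20: break
gripper_to(.04); s=sense(); print("open",s["wrist_force"].round(1))
p=s["tcp_pos"]; move_linear([p[0],p[1],.15],rate=.25)
c=org; move_ptp([*c,.17],D(-1.53+.0)); im=get_image("wrist"); tp=get_image("top"); sc=get_image("scene")
import pickle; pickle.dump((im,sc),open("d1.pkl","wb"))
m=im["color"].max(2)<85; m[:130]=0; m[270:]=0; m[:,:220]=0; m[:,350:]=0
for b in blobs(m,200):
    q=onz(im,*b[1],.122)[:2]-org; print("wrist cap",b[0],b[1],"clamp xy",q@xd,q@yd)
print(sense()["time"],sense()["q"])
o=np.hstack([cv2.resize(im["color"],(400,300)),cv2.resize(sc["color"][200:350,150:350],(400,300))])
cv2.imwrite("pics/locked.png",o[:,:,::-1])
E
```

```text
1.32 [ 5.7 -4.8 -2.2] [-1.2  -0.68  0.05] 29.55
1.37 [ 4.8 -4.6 -1.6] [-1.09 -0.61  0.05] 29.8
open [ 0.9 -0.5  0.2]
wrist cap [240, 159, 88, 93, 5332] [281.9, 210.4] clamp xy 0.0019314906610544101 0.0045948475735040715
wrist cap [227, 247, 19, 23, 244] [236.0, 260.3] clamp xy -0.03640726236151482 -0.036797641108209614
32.4 [-3.09519235e-01  4.13677115e-01  1.62063288e+00 -5.31307965e-06
  1.10748263e+00  1.22029100e+00]
```

View pics/locked.png

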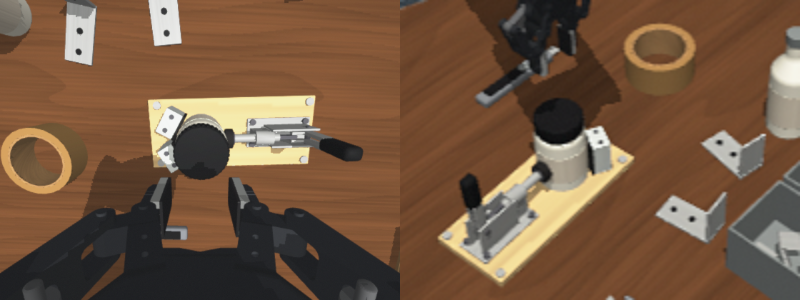

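The handle is up: in the scene crop the grip runs from (468,178) to (480,207), and the pad is on the jar. I'll check its angle against the projected handle, and find the cap centre from the scene and wrist views without the pad pixels.

```bash
python3 - <<'E'
from h import *; import pickle
im,sc=pickle.load(open("d1.pkl","rb"))
def hp(th,r): 
    p=org+(.15+r*np.sin(1.2-th))*xd; return [*p,.05+r*np.cos(1.2-th)]
m=sc["color"].max(2)<60; m[:270]=0;m[320:]=0;m[:,:165]=0;m[:,205:]=0
b=max(blobs(m,20),key=lambda b:b[0][4]); print("grip blob",b[0],b[1])
ys,xs=np.nonzero(b[2]); l=cv2.fitLine(np.c_[xs,ys].astype(np.float32),2,0,.01,.01).ravel(); print("dir",np.degrees(np.arctan2(l[1],l[0])))
for th in(1.0,1.1,1.15,1.2,1.25):
    a,c=proj(sc,hp(th,.042)),proj(sc,hp(th,.092)); d=a-c
    print(th,((a+c)/2).round(1),c.round(1),a.round(1),"dir",np.degrees(np.arctan2(d[1],d[0])).round(1))
# wrist cap: circle via opened mask
m=(im["color"].max(2)<85).astype(np.uint8); m[:130]=0; m[270:]=0; m[:,:220]=0; m[:,350:]=0
m=cv2.morphologyEx(m,cv2.MORPH_OPEN,cv2.getStructuringElement(2,(41,41)))
for b in blobs(m,200):
    q=onz(im,*b[1],.122)[:2]-org; print("wrist cap",b[0],b[1],"clamp xy",q@xd,q@yd,"world",onz(im,*b[1],.122))
m=(sc["color"].max(2)<60).astype(np.uint8); m[:235]=0;m[290:]=0;m[:,:205]=0;m[:,250:]=0
for b in blobs(m,100): print("scene cap",b[0],b[1],"nest axis mid-cap expected",proj(sc,[*org,.114]))
E
```

```text
grip blob [180, 287, 11, 18, 138] [184.8, 295.3]
dir 78.5979
1.0 [181.6 297.8] [178.8 292.3] [184.5 303.4] dir 63.0
1.1 [183.6 295.8] [181.6 289.5] [185.7 302.1] dir 72.0
1.15 [184.7 294.9] [183.  288.2] [186.3 301.5] dir 76.1
1.2 [185.7 294. ] [184.4 287. ] [186.9 301. ] dir 79.9
1.25 [186.7 293.1] [185.9 285.8] [187.6 300.4] dir 83.4
wrist cap [243, 173, 78, 79, 4835] [281.2, 212.2] clamp xy 0.0013548662221522392 0.003150688763360169 world [ 0.55961203 -0.13004757  0.122     ]
scene cap [216, 249, 27, 23, 496] [228.8, 259.8] nest axis mid-cap expected [228.78915476 258.62936981]
```

By angle the handle reads 1.18 rad, by position 1.155. That is over centre but not clearly at the stop, so I'll nudge it to the stop from its outer side with the fingers closed. Then I'll grasp the cap deeper and check the side force before turning.

```bash
python3 - <<'E'
from h import *; from rig import *
gripper_to(0,40)
P=lambda x,z:[*(org+x*xd),z]
move_ptp(P(.205,.15),D(.066)); move_linear(P(.205,.068),rate=.2)
h=move_linear(P(.150,.068),rate=.04,until_force=14); s=sense()
print(h,"clamp x",(s["tcp_pos"][:2]-org)@xd,s["wrist_force"].round(1),s["time"])
move_linear(P(.20,.068),rate=.2); move_linear(P(.20,.15),rate=.3)
gripper_to(.085)
move_ptp([*org,.13],D(-1.53)); sc=get_image("scene")
m=sc["color"].max(2)<60; m[:270]=0;m[320:]=0;m[:,:165]=0;m[:,205:]=0
b=max(blobs(m,20),key=lambda b:b[0][4]); ys,xs=np.nonzero(b[2]); l=cv2.fitLine(np.c_[xs,ys].astype(np.float32),2,0,.01,.01).ravel(); print("grip blob",b[0],b[1],"dir",np.degrees(np.arctan2(l[1],l[0])))
w0=sense()["wrist_force"]; t=[*(org+.001*yd),.060]
h=move_linear(t,rate=.1,until_force=6); print("hit",h,sense()["tcp_pos"])
if not h:
    gripper_to(0.0,80); s=sense(); print("w",s["gripper_width"],(s["wrist_force"]-w0).round(1),s["torque"].round(2),s["time"],s["q"][5])
E
```

```text
True clamp x 0.16983253659492303 [ 0.4 -6.5  1.3] 35.9833
grip blob [182, 285, 10, 19, 142] [186.9, 293.8] dir 86.37641
hit False [ 0.55776956 -0.12898598  0.06050214]
w 0.05982171370319987 [-1.8 -3.4  7.9] [-1.02  0.56 -0.01] 40.4083 1.2214496487064355
```

The handle is now at its stop (grip direction 86°, centre (187,294), matching 1.25). The cap is gripped at w=.060 with 3.4 N side force along y (4 N in all). Next I turn anticlockwise in steps, watching the torque.

```bash
python3 - <<'E'
from h import *; from rig import *
s=sense(); x,y,_=s["tcp_pos"]; x,y=(org+.001*yd); z=.0605; q0=s["q"].copy(); t0=s["torque"][2]
for a in (.4,.8,1.2,1.6,1.85,1.95,2.05,2.12,2.2):
    q=inverse_kinematics([x,y,z+.00115*a],D(-1.53+a)); 
    if q is None or abs(q[5]-(q0[5]-a))>.05: print("ik",a,q); break
    move_j(q); s=sense(); tz=s["torque"][2]-t0
    print(a,"tz",round(tz,2),s["wrist_force"].round(1),round(s["gripper_width"],4),round(q0[5]-s["q"][5],3),round(s["time"],2))
    if a>2.0 and abs(tz)<.2: break
E
```

```text
0.4 tz -0.26 [-2.2 -6.3  2.4] 0.0602 0.4 40.88
0.8 tz -0.27 [-2.1 -4.5  2.7] 0.0598 0.8 41.34
1.2 tz -0.25 [-2.3 -2.3  4. ] 0.0601 1.199 41.81
1.6 tz -0.26 [-4.4 -1.8  7.4] 0.0599 1.599 42.27
1.85 tz -0.23 [-5.6 -0.9  7.8] 0.0604 1.849 42.62
1.95 tz -0.28 [-7.2  0.2  8.3] 0.0598 1.949 42.88
2.05 tz -0.3 [-7.7 -0.8  9.6] 0.06 2.049 43.12
2.12 tz -0.45 [-7.7 -1.6  9.7] 0.0603 2.119 43.38
2.2 tz -0.34 [-7.3  0.7  9.9] 0.0599 2.199 43.62
```

The torque after each step never dropped; friction may persist until the cap lifts. A gentle force-guarded lift will show whether the thread has let go.

```bash
python3 - <<'E'
from h import *; from rig import *
s=sense(); p=s["tcp_pos"]; print(p, s["wrist_force"])
h=move_linear([*(org+.001*yd),.0605+.0025+.004],rate=.02,until_force=22); s=sense(); print(h,s["tcp_pos"],s["wrist_force"].round(1),s["torque"].round(2),s["gripper_width"],s["time"])
E
```

```text
[ 0.55676661 -0.12856303  0.06352272] [-7.32190624  0.65145841  9.94284407]
False [ 0.55675719 -0.12859042  0.06675107] [-5.  -1.1  0.7] [-0.11  0.83 -0.25] 0.06014194670857262 43.975
```

The preload vanished and there was no pull-back over 3 mm, so the thread has let go. I'll lift on under guard to about 2 cm over the mouth.

```bash
python3 - <<'E'
from h import *; from rig import *
c=org+.001*yd
for z in (.072,.099):
    h=move_linear([*c,z],rate=.05,until_force=6); s=sense(); print(h,s["tcp_pos"],s["wrist_force"].round(1),s["torque"].round(2),s["gripper_width"],s["time"])
    if h: break
pause(.2); im=get_image("wrist"); sc=get_image("scene"); s=sense(); print(s["wrist_force"].round(1))
m=(sc["color"].max(2)<60).astype(np.uint8)
m[:270]=0;m[320:]=0;m[:,:165]=0;m[:,205:]=0
b=max(blobs(m,20),key=lambda b:b[0][4]); print("grip",b[0],b[1])
print("jar mouth exp",proj(sc,[*org,.118]),"cap mid exp",proj(sc,[*c,.149]))
o=np.hstack([cv2.resize(im["color"],(400,300)),cv2.resize(sc["color"][205:310,160:300],(400,300),interpolation=cv2.INTER_CUBIC)])
cv2.imwrite("pics/end.png",o[:,:,::-1])
E
```

```text
False [ 0.55828595 -0.12893293  0.07265198] [-0.2  0.   0.2] [-0.    0.    0.02] 0.06016387580383188 44.225
False [ 0.55730777 -0.12881681  0.09894886] [ 0.1  0.4 -0.8] [-0.01  0.    0.02] 0.059997478436714 44.9167
[-0.  -0.2 -0.7]
grip [182, 285, 10, 19, 142] [186.9, 293.8]
jar mouth exp [228.68763481 257.51245944] cap mid exp [228.18905234 248.87993695]
```

View pics/end.png

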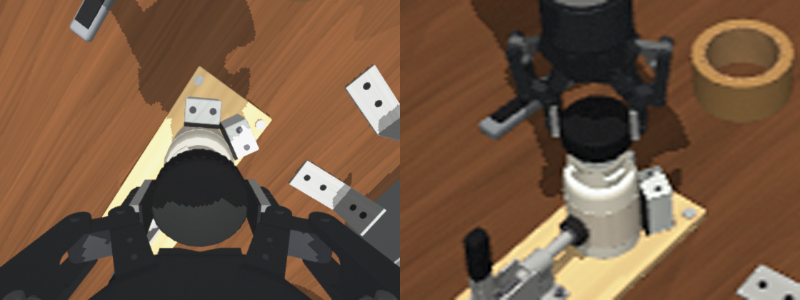

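The cap (scene crop (598,125)) hangs level between the fingers over the bare threaded neck. The jar is still upright in the V with the pad on it, the handle hasn't moved, and the wrist carries no side force. Handing in.

```bash
python3 -c "
from rig import *
finish_job(); print(sense()['time'])"
```

```text
the job is handed in; nothing more can be done
the job is handed in; nothing more can be done
```

I handed the job in at about 45 s on the robot's clock, with the cap held over the open jar and the jar still locked in the clamp. No verdict was reported.

**What I did:** I carried the jar by its cap to the clamp and threw the handle over. The first throw left it only just past centre (1.155 to 1.18 rad from the picture), so I pushed it on to its stop. I then turned the cap 2.2 rad anticlockwise in a single grasp, instead of the two suggested, and lifted it.

**Last checks:**
- **Handle:** the camera put it at about 1.25 rad after the push, and it had not moved in the last picture.
- **Cap:** it was level over the bare neck, about 20 mm above the mouth. The wrist force was only about its own weight (0.7 N), with no side force.
- **Jar:** it stood upright in the V with the pad against it. I could not measure the pad's force directly.

**What failed or disagreed:**
- **Fingertips:** the real tips sit about 37 mm short of the reported TCP. My first grasp therefore closed above the cap, and the jar was carried by only the top few millimetres of the cap. Touching the bench gave me the offset, and I used it from the handle onwards.
- **Turning torque:** it read about 0.25 to 0.45 N m after each step, against the 0.5 to 0.6 stated, and did not drop at release. I judged the release from the cap lifting without pull, so the 2.2 rad is the wrist's rotation, not a measured thread angle.
- **Cap centre:** the wrist camera and the scene camera differed by about 3 mm.

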